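# Set out the castors on an upturned dolly

## Robot

A 6-joint arm with a two-finger parallel gripper is mounted at the origin on the work surface. World frame = base frame: x ahead of the robot, y to its left, z up, the work surface at z = 0. Lengths are in m, angles in rad, forces in N, time in s.
With the tool pointing down it reaches from about 0.375 to 0.9 m from the base axis. Payload 3.1 kg.
Tool frame: the origin (TCP) lies between the finger pads; the fingertips stand 17 mm ahead of it and the grasp point (between the pads) lies 2 mm behind it (robot.nose_length is the distance from the TCP to the fingertips, in m); z points along the fingers, y is the line along which they close (so a half turn about z gives the same grasp; the last joint's range is limited). The gripper opens to 87 mm and grips with 3 to 60 N. Pads are 19 mm wide; open, the fingers measure 117 mm over their backs; the gripper's body (75 mm by 190 mm) begins 51 mm behind the grasp point.
Start: joints at [1.081, 0.527, 1.433, -0, 1.181, -0.178], TCP at [0.191, 0.595, 0.24] pointing down, gripper open.
Joint ranges: [-3.08, 3.08], [-0.75, 2.2], [0.22, 2.44], [-1.43, 4.57], [0, 2.65], [-2.85, 2.85]. Speed limits (rad/s): [2.79, 2.79, 3.14, 3.14, 3.14, 3.14].

## Interface

Orientations are given as a unit quaternion [x, y, z, w].
In Python, from rig import robot, cams gives the robot as it stands.
- The arm moves only by the shell command python3 -m pendant 'ROWS' [FORCE]. ROWS is JSON, a list of rows, each an object with "jaw": the opening, from 0 (shut) to 1 (fully open); "linear": the shift along the tool's x, y, z in cm, a list of three; "twist": the turn about the tool's z in degrees. A call has 1 to 12 rows; each row shifts and turns the commanded pose from where the row before left it, along the tool's axes as they then stand; what a row does not reach is not made up. A row lasts 1/12 s, in which the tool goes at most 41.7 mm and 7.16 degrees, less where a joint would pass 70% of its speed; a pose out of reach is approached as far as the arm can. A call is refused whole if a number of a shift passes 4.17 or a number of a turn 7.16, either way. A call with a gripper value outside its range is refused whole. The fingers move at their own pace and stop on an object; FORCE is the grip in N (left out, the last holds). Time passes only in rows, so rows that do not move let the fingers close. It gives the time, the measured TCP pose, the force, the opening and the grip force at its end, in the units of the state.
- robot.get_obs(): the state, without advancing time (a new reading comes with each control period).
- cams.camera(name): name is "scene" or "top"; returns a dict with "color" (420x560x3 uint8, blue, green, red), "depth" (420x560 float32, m along the optical axis (not along the pixel's ray), 0 where there is no reading), "fov_y" (degrees; the focal length in pixels is half the picture's height over the tangent of half this angle, whatever the lens; pixels are square), "cx", "cy" (the principal point, pixels), "view" (4x4, takes a point from world to camera coordinates). Camera axes: x right, y down, z forward; pixel columns grow to the right and rows downward; lengths in m; the calibration is good to about 2 mm. A picture is of the moment at which its call begins.
- robot.hand_in(): hands the job in; it is judged then, once.
The state is a dict: "time": time; "q": joint angles; "joint_velocities": joint speeds; "joint_torque": joint torques, N m; "position": TCP position; "tool_rot": TCP orientation; "ft_force": force on the tool from outside, world axes, zero at the start; "moment": the same for the moment, N m; "grip_width": finger opening in m; "grip_force": force on a finger pad.
Only numpy, scipy, OpenCV 4.12 (cv2) and the standard library are available. Lean on these libraries where they do the work, as an engineer would, in place of code of your own. Each camera call takes 0.05 s, during which the arm holds its last target. There are 200 camera calls.

## Task

The plywood dolly lies upside down on the bench with a square pad in each corner. Stand one of the four plate castors on each pad ready for screwing down, plate flat, centred on the pencil cross and square with the pad: the two swivel castors with red brake pedals go on the pads at the end with the red pull handle, and the two fixed castors go on the pads at the other end, set so that their wheels roll along the length of the dolly. Leave the tub of screws and the odd stem castor where they are.

Things in the scene. Friction and masses are not known exactly. Their poses are not given: they have to be found in the camera images.
- fixed_a: Loose fixed castor, no pedal, 150 g. 60 x 60 x 3 mm plate below, grey 50 mm wheel on top; 70 mm high. Origin: middle of plate's underside; z up, wheel rolls along x, plate edges along x and y. Axle 45 mm up, at x = 0. Pinch across y by the two steel fork cheeks: outer faces 30 mm apart, 26 mm long (x -13 to 13), 7 to 53 mm up. Wheel turns, cheeks do not.
- fixed_b: Loose fixed castor, no pedal, 150 g. 60 x 60 x 3 mm plate below, grey 50 mm wheel on top; 70 mm high. Origin: middle of plate's underside; z up, wheel rolls along x, plate edges along x and y. Axle 45 mm up, at x = 0. Pinch across y by the two steel fork cheeks: outer faces 30 mm apart, 26 mm long (x -13 to 13), 7 to 53 mm up. Wheel turns, cheeks do not.
- braked_a: Loose swivel castor, red brake pedal, 190 g; brake locks swivel and wheel: all rigid. 60 x 60 x 3 mm plate below, grey 50 mm wheel on top; 70 mm high. Origin: middle of plate's underside; z up, wheel rolls along x, plate edges along x and y. Axle 45 mm up, offset to x = 18. Pinch across y by the fork cheeks: outer faces 30 mm apart, x 5 to 31, 7 to 53 mm up. Pedal to x = 66, 24 mm up.
- braked_b: Loose swivel castor, red brake pedal, 190 g; brake locks swivel and wheel: all rigid. 60 x 60 x 3 mm plate below, grey 50 mm wheel on top; 70 mm high. Origin: middle of plate's underside; z up, wheel rolls along x, plate edges along x and y. Axle 45 mm up, offset to x = 18. Pinch across y by the fork cheeks: outer faces 30 mm apart, x 5 to 31, 7 to 53 mm up. Pedal to x = 66, 24 mm up.
- pad_handle_a: Fixed pale 76 x 76 x 9 mm ply pad, pencil cross on top, on the upturned dolly's 18 mm deck (260 x 220 mm): its top is 27 mm above the bench. At the end with the red pull handle (sticks out 39 mm), +y side. Origin: middle of pad's underside; z up, x along the dolly's length away from the handle, y across. Pad centres: 176 mm apart lengthwise, 136 across.
- pad_handle_b: Fixed pale 76 x 76 x 9 mm ply pad, pencil cross on top, on the upturned dolly's 18 mm deck (260 x 220 mm): its top is 27 mm above the bench. At the end with the red pull handle (sticks out 39 mm), -y side. Origin: middle of pad's underside; z up, x along the dolly's length away from the handle, y across. Pad centres: 176 mm apart lengthwise, 136 across.
- pad_far_a: Fixed pale 76 x 76 x 9 mm ply pad, pencil cross on top, on the upturned dolly's 18 mm deck (260 x 220 mm): its top is 27 mm above the bench. At the end without the handle, +y side. Origin: middle of pad's underside; z up, x along the dolly's length away from the handle, y across. Pad centres: 176 mm apart lengthwise, 136 across.
- pad_far_b: Fixed pale 76 x 76 x 9 mm ply pad, pencil cross on top, on the upturned dolly's 18 mm deck (260 x 220 mm): its top is 27 mm above the bench. At the end without the handle, -y side. Origin: middle of pad's underside; z up, x along the dolly's length away from the handle, y across. Pad centres: 176 mm apart lengthwise, 136 across.
- screw_tub: Blue round plastic tub of brass screws, 72 mm across at the rim, 50 mm high, loose. Origin: middle of its underside. Leave it alone.
- stem_castor: Odd black twin-wheel furniture castor, 48 mm across and 40 mm high, lying on its side, with a steel stem (no plate) sticking out along +x to 68 mm from the wheels' centre; loose. Origin: under the middle of the wheels. Leave it alone.
Not all that is in view belongs to the job. What is shaped like the braked_a but green is not meant.

How it is judged:
By the outcome, as a careful person would: the job done as asked, in the order asked, and still so for the second after the job is handed in, with the robot touching nothing.
It also fails if it takes over 112 s, if anything falls off the work surface, if the arm or the gripper's body presses on something with over 40 N, if the wrist force passes 120 N, or if a joint passes its speed limit or range.

## Working session

There is one attempt and no reset: what is moved stays moved. The work goes in short steps, Python scripts to look and compute and a shell command to move; the robot and the scene stay as the last step left them, time stands still between calls to the robot, and variables do not carry over. Pictures are saved under pics/ and viewed, at most 14 in all, crops included, and the job is handed in when it is done.

```bash
ls; mkdir -p pics
python3 - <<'E'
from rig import robot,cams
import cv2,numpy as np
for n in("scene","top"):
    c=cams.camera(n);cv2.imwrite(f"pics/{n}0.png",c["color"]);np.savez(f"{n}0.npz",**c)
    print(n,c["fov_y"],c["cx"],c["cy"],np.round(c["view"],4).tolist())
o=robot.get_obs();print(o)
E
```

```text
pics
scene 45.20914235689227 275.5642314340397 221.8905013085236 [[-0.3112, 0.9502, -0.0149, 0.2475], [0.7151, 0.2238, -0.6622, -0.3115], [-0.6259, -0.2168, -0.7491, 1.5909], [0.0, 0.0, 0.0, 1.0]]
top 53.12385864868644 286.7838846649179 210.48954463683867 [[-0.0288, -0.9995, -0.0096, -0.0469], [-0.984, 0.03, -0.1756, 0.5261], [0.1758, 0.0044, -0.9844, 0.9817], [0.0, 0.0, 0.0, 1.0]]
{'time': 0.1, 'q': array([ 1.08147576e+00,  5.28408197e-01,  1.43375467e+00, -1.12207889e-05,
        1.18142192e+00, -1.78494274e-01]), 'joint_velocities': array([-0.00197279, -0.00256105, -0.0034646 , -0.00182521,  0.00190212,
        0.0020425 ]), 'joint_torque': array([-9.66693078e-04, -4.40987849e+01, -1.77148139e+01,  6.34421431e-02,
        5.34038676e-02, -3.02278829e-05]), 'position': array([0.19082666, 0.59449996, 0.23865417]), 'tool_rot': array([ 1.54786095e-01,  9.87947505e-01, -9.42751535e-04, -3.21545674e-04]), 'ft_force': array([-0.05732111,  0.86772911, -0.11003194]), 'moment': array([ 0.02832411, -0.01958601,  0.0130817 ]), 'grip_force': 0.0, 'grip_width': 0.08690195679757481}
```

View pics/top0.png

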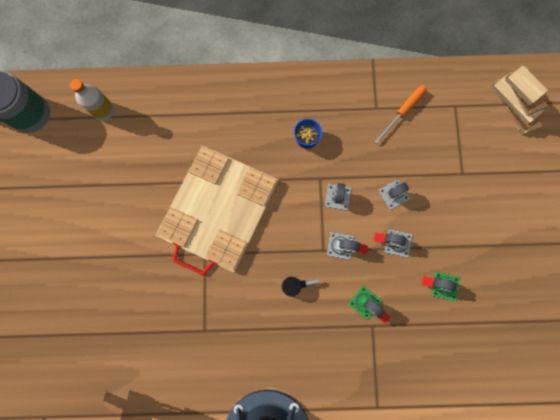

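View pics/scene0.png

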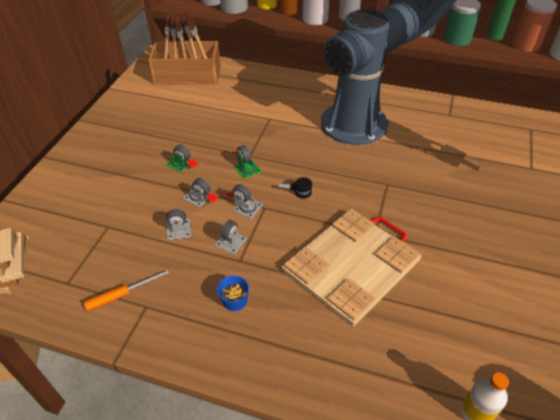

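Top-view candidates: grey braked castors at (343,246) and (397,242); grey fixed castors at (338,197) and (395,194). Green decoys are at (370,303) and (443,286), and the black stem castor is at (292,286). The handle end of the dolly is at (193,262). I choose the four grey-plate ones and check them in one close crop.

```bash
cat > h.py <<'E'
import cv2,numpy as np
from rig import robot,cams
def f(c): return c["color"].shape[0]/2/np.tan(np.radians(float(c["fov_y"]))/2)
def cast(c,px,z):
    px=np.atleast_2d(px).astype(float);V=c["view"];R,t=V[:3,:3],V[:3,3];o=-R.T@t
    d=np.c_[(px[:,0]-c["cx"])/f(c),(px[:,1]-c["cy"])/f(c),np.ones(len(px))]@R
    return o+d*((z-o[2])/d[:,2])[:,None]
def proj(c,P):
    q=np.atleast_2d(P)@c["view"][:3,:3].T+c["view"][:3,3]
    return q[:,:2]/q[:,2:]*f(c)+[c["cx"],c["cy"]]
def world(c):
    v,u=np.mgrid[:420,:560];D=c["depth"];q=np.stack([(u-c["cx"])/f(c)*D,(v-c["cy"])/f(c)*D,D],-1)-c["view"][:3,3]
    return q@c["view"][:3,:3]
def rect(P):
    (cx,cy),(w,h),a=cv2.minAreaRect(P[:,:2].astype(np.float32)*1000);return np.round([cx,cy,w,h,a],1)
E
python3 - <<'E'
from h import *
C={n:dict(np.load(n+"0.npz")) for n in("top","scene")}
seeds={"fa":(338,197),"fb":(395,194),"ba":(343,246),"bb":(397,242)}
for n,c in C.items():
    W=world(c);hsv=cv2.cvtColor(c["color"],cv2.COLOR_BGR2HSV)
    grey=(hsv[...,1]<60)&(hsv[...,2]>90)
    print(n,"bench z",np.round(np.percentile(W[...,2][180:240],[10,50,90]),4))
    for k,s in seeds.items():
        p=cast(C["top"],s,.02)[0]
        near=np.hypot(W[...,0]-p[0],W[...,1]-p[1])<.06
        m=near&grey&(abs(W[...,2]-.003)<.008)
        v,u=np.where(m);m2=near&(W[...,2]>.055);P=W[m2]
        print(n,k,np.round(p,3),len(u),rect(cast(c,np.c_[u,v],.003)),"top",np.round(P.mean(0),3),rect(P))
    b=cv2.inRange(hsv,(10,40,150),(30,140,255))
    m=((W[...,2]>.011)&(W[...,2]<.04)&(b>0)).astype(np.uint8)
    q=proj(c,cast(C["top"],(217,210),.018))[0]
    nn,L=cv2.connectedComponents(m);l=L[int(q[1]),int(q[0])];v,u=np.where(L==l)
    print("dolly",len(u),rect(cast(c,np.c_[u,v],.018)))
c=C["top"]["color"]
a=cv2.resize(c[170:265,300:430],None,fx=4,fy=4,interpolation=cv2.INTER_CUBIC)
d=cv2.resize(c[140:280,150:285],(520,540),interpolation=cv2.INTER_CUBIC)[:,:275*1]
cv2.imwrite("pics/crop1.png",a)
s=C["scene"]["color"]
cv2.imwrite("pics/crop2.png",np.hstack([cv2.resize(c[140:280,150:285],(400,415),interpolation=cv2.INTER_CUBIC),cv2.resize(s[200:330,270:395],(399,415),interpolation=cv2.INTER_CUBIC)]))
E
```

```text
top bench z [-0.0018  0.0012  0.0198]
top fa [ 0.56  -0.192  0.02 ] 329 [ 564.5 -193.8   61.1   61.4   78.2] top [ 0.562 -0.191  0.065] [ 563.6 -191.9   28.5   45.5   79.4]
top fb [ 0.563 -0.336  0.02 ] 323 [ 567.  -337.5   61.2   60.6   26.5] top [ 0.565 -0.334  0.066] [ 566.5 -336.5   28.2   44.8   16.8]
top ba [ 0.436 -0.199  0.02 ] 285 [ 439.1 -194.    62.7   60.3   77.9] top [ 0.435 -0.209  0.066] [ 436.7 -209.8   45.7   23.7   76.5]
top bb [ 0.442 -0.332  0.02 ] 257 [ 440.8 -339.3   61.1   61.1   74.8] top [ 0.445 -0.319  0.066] [ 4.444e+02 -3.197e+02  2.630e+01  4.430e+01  3.000e-01]
dolly 8473 [544.3 113.1 220.1 259.7  63.6]
scene bench z [-0.0017  0.0012  0.0162]
scene fa [ 0.56  -0.192  0.02 ] 277 [ 567.3 -194.6   59.2   58.5   76.8] top [ 0.572 -0.193  0.065] [ 568.2 -192.9   25.    46.7   76.5]
scene fb [ 0.563 -0.336  0.02 ] 255 [ 571.3 -338.2   58.    58.7   27.9] top [ 0.572 -0.336  0.064] [ 570.3 -338.    26.8   45.6   26.5]
scene ba [ 0.436 -0.199  0.02 ] 185 [ 442.2 -194.7   60.8   59.1   77.5] top [ 0.442 -0.209  0.065] [ 440.2 -212.4   45.6   24.8   87.9]
scene bb [ 0.442 -0.332  0.02 ] 109 [ 458.4 -343.3   58.9   27.8   74.9] top [ 0.452 -0.319  0.065] [ 449.9 -322.    46.5   24.7   74.6]
dolly 7620 [546.9 111.6 222.1 265.8  63.4]
```

View pics/crop1.png

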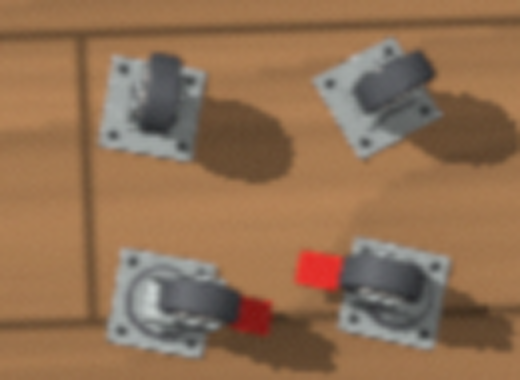

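View pics/crop2.png

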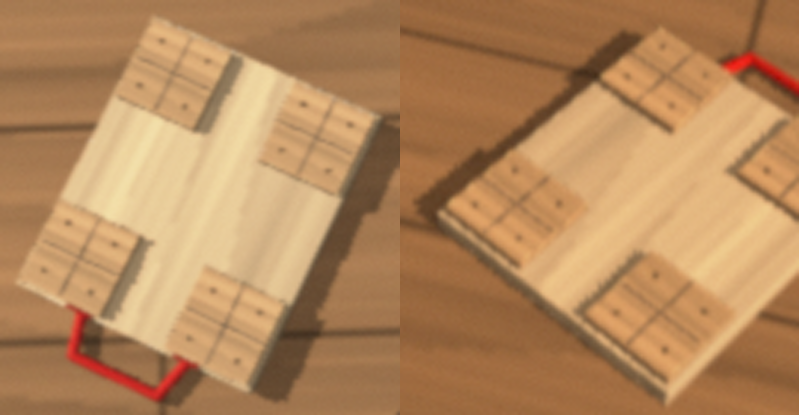

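The crop shows grey fixed castors at top-view (338,197) and (395,194), and grey braked ones at (343,246) and (397,242). The pencil crosses are clear; the handle end is at lower left, at (193,262). I'll work out the cross positions and the first move.

```bash
cat > go.py <<'E'
import sys
from h import *
from scipy.spatial.transform import Rotation as R
# usage: go.py x y z(mm) phi(deg, tool y line)
def pose():
    o=robot.get_obs();M=R.from_quat(o["tool_rot"]).as_matrix();return o,M
if __name__=="__main__":
    x,y,z,phi=map(float,sys.argv[1:5]);o,M=pose()
    p0=np.degrees(np.arctan2(M[1,1],M[0,1]));tw=-(phi-p0);tw=(tw+90)%180-90 if len(sys.argv)<6 else (tw+180)%360-180
    p=p0-tw;d=np.array([x,y,z])-o["position"]*1000
    a=np.radians(p);X=np.array([-np.sin(a),np.cos(a)]);Y=np.array([np.cos(a),np.sin(a)])
    print("t%.1f pos"%o["time"],np.round(o["position"]*1000,1),"phi %.1f -> twist %.1f then linear cm [%.2f, %.2f, %.2f] q6 %.2f tilt %.4f w %.1f"%(p0,tw,d[:2]@X/10,d[:2]@Y/10,-d[2]/10,o["q"][5],M[2,2],o["grip_width"]*1000))
E
python3 - <<'E'
from h import *
C={n:dict(np.load(n+"0.npz")) for n in("top","scene")}
t=np.array([(172,74),(316,138),(83,261),(228,325)]);t=(t+.5)/2.963-.5+[150,140]
s=np.array([(258,311),(120,201),(267,77)]);s=(s+.5)/3.192-.5+[270,200]
T=cast(C["top"],t,.027)*1000;S=cast(C["scene"],s,.027)*1000
print(np.round(T,1),"mean",T.mean(0));print(np.round(S,1))
E
python3 go.py 437 -212 120 -12.3
```

```text
[[652.7 135.6  27. ]
 [592.3  12.6  27. ]
 [492.7 209.6  27. ]
 [435.5  88.2  27. ]] mean [543.29359163 111.51415748  27.        ]
[[655.4 131.6  27. ]
 [591.8  13.   27. ]
 [438.9  90.7  27. ]]
t0.1 pos [190.8 594.5 238.7] phi 72.2 -> twist 84.5 then linear cm [-73.55, 41.23, 11.87] q6 -0.18 tilt -1.0000 w 86.9
```

```bash
python3 -m pendant '[{"jaw":0.7,"linear":[0,0,0],"twist":7.05},{"jaw":0.7,"linear":[0,0,0],"twist":7.05},{"jaw":0.7,"linear":[0,0,0],"twist":7.05},{"jaw":0.7,"linear":[0,0,0],"twist":7.05},{"jaw":0.7,"linear":[0,0,0],"twist":7.05},{"jaw":0.7,"linear":[0,0,0],"twist":7.05},{"jaw":0.7,"linear":[0,0,0],"twist":7.05},{"jaw":0.7,"linear":[0,0,0],"twist":7.05},{"jaw":0.7,"linear":[0,0,0],"twist":7.05},{"jaw":0.7,"linear":[0,0,0],"twist":7.05},{"jaw":0.7,"linear":[0,0,0],"twist":7.05},{"jaw":0.7,"linear":[0,0,0],"twist":7.05}]' 20
python3 -m pendant '[{"jaw":0.7,"linear":[-2.43,2.31,0],"twist":0},{"jaw":0.7,"linear":[-2.43,2.31,0],"twist":0},{"jaw":0.7,"linear":[-2.43,2.31,0],"twist":0},{"jaw":0.7,"linear":[-2.43,2.31,0],"twist":0},{"jaw":0.7,"linear":[-2.43,2.31,0],"twist":0},{"jaw":0.7,"linear":[-2.43,2.31,0],"twist":0},{"jaw":0.7,"linear":[-2.43,2.31,0],"twist":0},{"jaw":0.7,"linear":[-2.43,2.31,0],"twist":0},{"jaw":0.7,"linear":[-2.43,2.31,0],"twist":0},{"jaw":0.7,"linear":[-2.43,2.31,0],"twist":0},{"jaw":0.7,"linear":[-2.43,2.31,0],"twist":0},{"jaw":0.7,"linear":[-2.43,2.31,0],"twist":0}]'
python3 -m pendant '[{"jaw":0.7,"linear":[-3.7,1.12,1],"twist":0},{"jaw":0.7,"linear":[-3.7,1.12,1],"twist":0},{"jaw":0.7,"linear":[-3.7,1.12,1],"twist":0},{"jaw":0.7,"linear":[-3.7,1.12,1],"twist":0},{"jaw":0.7,"linear":[-3.7,1.12,1],"twist":0},{"jaw":0.7,"linear":[-3.7,1.12,1],"twist":0},{"jaw":0.7,"linear":[-3.7,1.12,1],"twist":0},{"jaw":0.7,"linear":[-3.7,1.12,1],"twist":0},{"jaw":0.7,"linear":[-3.7,1.12,1],"twist":0},{"jaw":0.7,"linear":[-3.7,1.12,1],"twist":0},{"jaw":0.7,"linear":[-3.7,1.12,1],"twist":0},{"jaw":0.7,"linear":[-3.7,1.12,1],"twist":0}]'
python3 go.py 437 -212 30 -12.3
```

```text
time: 1.1
position: [0.1909, 0.5947, 0.239]
tool_rot: [0.781, 0.624, -0.001, 0.0]
ft_force: [0.3, 1.1, 0.0]
grip_width: 0.0608
grip_force: 0.0
time: 2.1
position: [0.3995, 0.2491, 0.2394]
tool_rot: [0.779, 0.627, -0.0, -0.0]
ft_force: [1.5, 0.2, -0.2]
grip_width: 0.0611
grip_force: 0.0
time: 3.1
position: [0.4346, -0.2137, 0.1188]
tool_rot: [0.78, 0.626, -0.0, -0.0]
ft_force: [0.5, -0.0, -0.6]
grip_width: 0.0613
grip_force: 0.0
t3.1 pos [ 434.6 -213.7  118.8] phi -12.4 -> twist -0.1 then linear cm [0.22, 0.20, 8.88] q6 -0.47 tilt -1.0000 w 61.3
```

```bash
python3 -m pendant '[{"jaw":0.7,"linear":[0.1,0.1,2.5],"twist":0},{"jaw":0.7,"linear":[0.12,0.1,2.5],"twist":0},{"jaw":0.7,"linear":[0,0,2],"twist":0},{"jaw":0.7,"linear":[0,0,1.4],"twist":0},{"jaw":0.7,"linear":[0,0,0.48],"twist":0},{"jaw":0.7,"linear":[0,0,0],"twist":0},{"jaw":0,"linear":[0,0,0],"twist":0},{"jaw":0,"linear":[0,0,0],"twist":0},{"jaw":0,"linear":[0,0,0],"twist":0},{"jaw":0,"linear":[0,0,0],"twist":0},{"jaw":0,"linear":[0,0,0],"twist":0},{"jaw":0,"linear":[0,0,0],"twist":0}]' 25
python3 go.py 427.5 72.6 120 -26
python3 - <<'E'
from h import *
for n in("top","scene"):
    c=cams.camera(n);cv2.imwrite(f"pics/{n}1.png",c["color"][150:300,280:440] if n=="top" else c["color"][130:270,150:310])
a=[cv2.resize(cv2.imread(f"pics/{n}1.png"),(400,375),interpolation=cv2.INTER_CUBIC) for n in("top","scene")]
cv2.imwrite("pics/both1.png",np.hstack(a))
E
```

```text
time: 4.1
position: [0.4374, -0.2101, 0.0313]
tool_rot: [0.779, 0.627, -0.0, 0.0]
ft_force: [-0.4, -0.1, 1.2]
grip_width: 0.0301
grip_force: 25.8
t4.1 pos [ 437.4 -210.1   31.3] phi -12.4 -> twist 13.6 then linear cm [24.97, -13.28, -8.87] q6 -0.46 tilt -1.0000 w 30.1
```

View pics/both1.png

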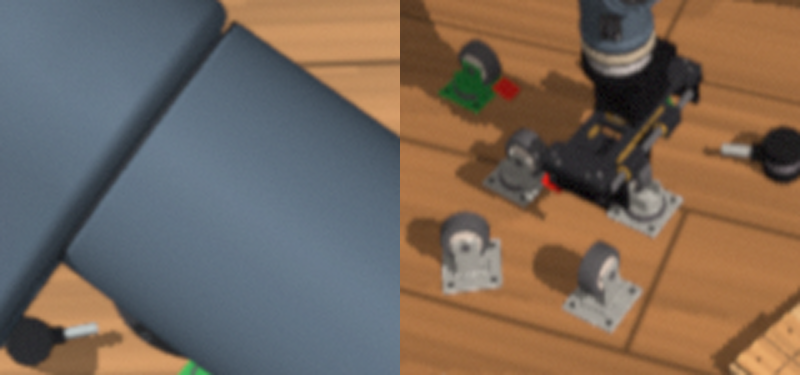

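The castor is held with a 30 mm opening, and the scene crop shows the fingers on the fork of braked_a and nothing else touched. Lift, turn and carry.

```bash
python3 -m pendant '[{"jaw":0,"linear":[0,0,-1.5],"twist":0},{"jaw":0,"linear":[0,0,-2.5],"twist":0},{"jaw":0,"linear":[0,0,-3],"twist":6.8},{"jaw":0,"linear":[0,0,-3],"twist":6.8},{"jaw":0,"linear":[2,-1.1,0],"twist":0},{"jaw":0,"linear":[3.3,-1.7,0],"twist":0},{"jaw":0,"linear":[3.3,-1.7,0],"twist":0},{"jaw":0,"linear":[3.3,-1.7,0],"twist":0},{"jaw":0,"linear":[3.3,-1.7,0],"twist":0},{"jaw":0,"linear":[3.3,-1.7,0],"twist":0},{"jaw":0,"linear":[3.3,-1.7,0],"twist":0},{"jaw":0,"linear":[2.0,-1.1,0],"twist":0}]'
python3 -m pendant '[{"jaw":0,"linear":[1.4,-0.88,0],"twist":0},{"jaw":0,"linear":[0,0,0],"twist":0}]'
python3 go.py 428.4 74.4 59 -26
```

```text
time: 5.2
position: [0.429, 0.0612, 0.1306]
tool_rot: [0.848, 0.531, -0.0, -0.001]
ft_force: [-1.0, -0.2, -1.6]
grip_width: 0.0299
grip_force: 25.8
time: 5.37
position: [0.4271, 0.0774, 0.1305]
tool_rot: [0.847, 0.532, -0.001, -0.001]
ft_force: [-0.1, -0.5, -2.3]
grip_width: 0.03
grip_force: 25.8
t5.4 pos [427.1  77.4 130.5] phi -25.8 -> twist 0.2 then linear cm [-0.21, 0.25, 7.15] q6 0.37 tilt -1.0000 w 30.0
```

```bash
python3 -m pendant '[{"jaw":0,"linear":[-0.1,0.12,2.2],"twist":0.2},{"jaw":0,"linear":[-0.11,0.13,2.2],"twist":0},{"jaw":0,"linear":[0,0,1.6],"twist":0},{"jaw":0,"linear":[0,0,0.8],"twist":0},{"jaw":0,"linear":[0,0,0.3],"twist":0},{"jaw":0,"linear":[0,0,0],"twist":0},{"jaw":0,"linear":[0,0,0],"twist":0}]'
python3 go.py 428.4 74.4 58.3 -26
```

```text
time: 5.95
position: [0.4303, 0.0713, 0.0601]
tool_rot: [0.849, 0.528, 0.0, 0.0]
ft_force: [0.1, -0.1, -3.0]
grip_width: 0.03
grip_force: 25.8
t6.0 pos [430.3  71.3  60.1] phi -26.2 -> twist -0.2 then linear cm [0.20, -0.31, 0.18] q6 0.36 tilt -1.0000 w 30.0
```

```bash
python3 -m pendant '[{"jaw":0,"linear":[0.2,-0.3,0],"twist":-0.2},{"jaw":0,"linear":[0,0,0.1],"twist":0},{"jaw":0,"linear":[0,0,0.05],"twist":0},{"jaw":0,"linear":[0,0,0],"twist":0},{"jaw":0,"linear":[0,0,0],"twist":0}]'
python3 go.py 428.4 74.4 58.3 -26
python3 - <<'E'
from h import *
cs=[cams.camera("scene"),cams.camera("top")]
np.savez("s2.npz",**cs[0])
p=[c["color"][200:330,280:440] for c in cs[:1]]+[cs[1]["color"][140:270,150:310]]
cv2.imwrite("pics/both2.png",np.hstack([cv2.resize(x,(400,325),interpolation=cv2.INTER_CUBIC) for x in p]))
E
python3 go.py 428.4 74.4 58.3 -26
```

```text
time: 6.37
position: [0.4283, 0.0748, 0.0585]
tool_rot: [0.848, 0.53, 0.0, 0.0]
ft_force: [-1.2, 0.4, -1.5]
grip_width: 0.03
grip_force: 25.8
t6.4 pos [428.3  74.8  58.5] phi -26.0 -> twist 0.0 then linear cm [-0.03, 0.03, 0.02] q6 0.37 tilt -1.0000 w 30.0
t6.5 pos [428.3  74.8  58.4] phi -26.0 -> twist -0.0 then linear cm [-0.03, 0.03, 0.01] q6 0.37 tilt -1.0000 w 29.7
```

View pics/both2.png

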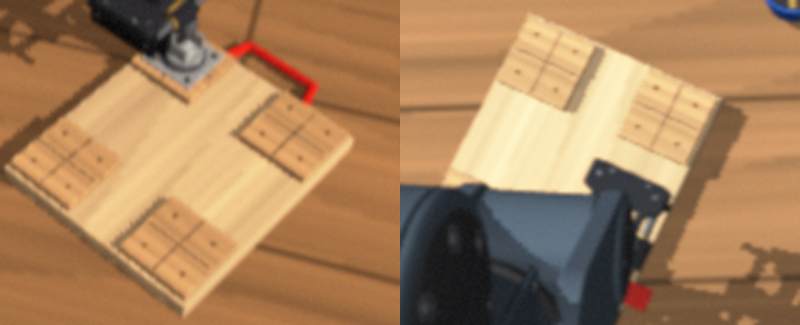

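Scene crop: braked_a's plate sits on pad_handle_b with an even pad margin at (185,70). The top crop shows the pedal sticking out over the −y side of the dolly. Release, and go on to braked_b.

```bash
python3 -m pendant '[{"jaw":0,"linear":[0,0,0.08],"twist":0},{"jaw":0,"linear":[0,0,0],"twist":0},{"jaw":0.5,"linear":[0,0,0],"twist":0},{"jaw":0.6,"linear":[0,0,0],"twist":0},{"jaw":0.6,"linear":[0,0,0],"twist":0},{"jaw":0.6,"linear":[0,0,-1],"twist":0},{"jaw":0.7,"linear":[0,0,-2.5],"twist":0},{"jaw":0.7,"linear":[0,0,-3],"twist":0},{"jaw":0.7,"linear":[0,0,-2],"twist":-5.4},{"jaw":0.7,"linear":[0,0,0],"twist":-5.4}]'
python3 -m pendant '[{"jaw":0.7,"linear":[-2,0.6,0],"twist":0},{"jaw":0.7,"linear":[-3.4,1.1,0],"twist":0},{"jaw":0.7,"linear":[-3.4,1.1,0],"twist":0},{"jaw":0.7,"linear":[-3.4,1.1,0],"twist":0},{"jaw":0.7,"linear":[-3.4,1.1,0],"twist":0},{"jaw":0.7,"linear":[-3.4,1.1,0],"twist":0},{"jaw":0.7,"linear":[-3.4,1.1,0],"twist":0},{"jaw":0.7,"linear":[-3.4,1.1,0],"twist":0},{"jaw":0.7,"linear":[-3.4,1.1,0],"twist":0},{"jaw":0.7,"linear":[-3.4,1.1,0],"twist":0},{"jaw":0.7,"linear":[-3.4,1.1,0],"twist":0},{"jaw":0.7,"linear":[-1.83,0.6,0],"twist":0}]'
python3 -m pendant '[{"jaw":0.7,"linear":[0,0,0],"twist":0},{"jaw":0.7,"linear":[0,0,0],"twist":0}]'
python3 go.py 446.9 -322.3 31 -15.2
python3 - <<'E'
from h import *
for n in("top","scene"):
    c=cams.camera(n);np.savez(n+"3.npz",**c);W=world(c);hsv=cv2.cvtColor(c["color"],cv2.COLOR_BGR2HSV)
    grey=(hsv[...,1]<60)&(hsv[...,2]>90)
    near=np.hypot(W[...,0]-.435,W[...,1]-.089)<.06
    v,u=np.where(near&grey&(abs(W[...,2]-.030)<.008))
    print(n,len(u),rect(cast(c,np.c_[u,v],.030)))
a=dict(np.load("top3.npz"))["color"][140:280,150:285];s=dict(np.load("scene3.npz"))["color"][200:330,270:430]
cv2.imwrite("pics/both3.png",np.hstack([cv2.resize(a,(400,415),interpolation=cv2.INTER_CUBIC),cv2.resize(s,(400,325),interpolation=cv2.INTER_CUBIC)[np.clip(np.arange(415),0,324)]]))
E
```

```text
time: 7.3
position: [0.4299, 0.0748, 0.1455]
tool_rot: [0.793, 0.609, 0.002, 0.002]
ft_force: [0.4, -0.2, -0.2]
grip_width: 0.0603
grip_force: 0.0
time: 8.3
position: [0.4468, -0.3267, 0.1423]
tool_rot: [0.795, 0.606, -0.0, 0.001]
ft_force: [1.2, -0.6, 0.4]
grip_width: 0.0608
grip_force: 0.0
time: 8.47
position: [0.4459, -0.3228, 0.1418]
tool_rot: [0.795, 0.606, 0.0, -0.001]
ft_force: [0.3, 0.0, 0.4]
grip_width: 0.0608
grip_force: 0.0
t8.5 pos [ 445.9 -322.8  141.8] phi -15.3 -> twist -0.1 then linear cm [0.07, 0.08, 11.08] q6 -0.56 tilt -1.0000 w 60.8
top 34 [446.3 115.2   4.5  54.3  63.2]
scene 189 [437.7  89.3  59.1  57.8  64. ]
```

View pics/both3.png

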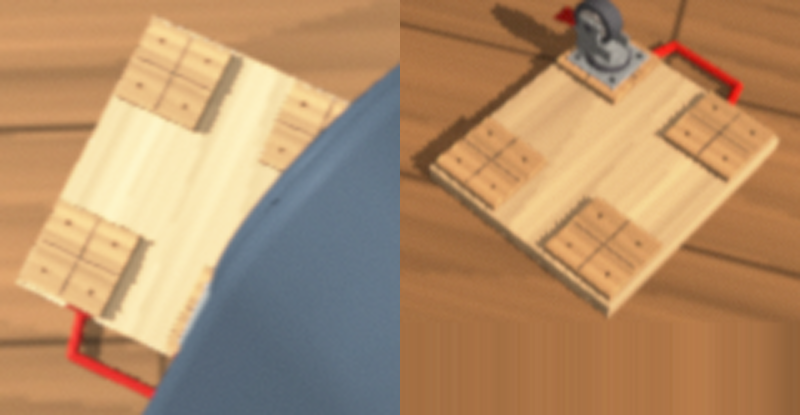

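braked_a stands square on its pad. The scene estimate is (437.7, 89.3) at −26°, against a cross of (438.9, 90.7) in the same view. Now take braked_b.

```bash
python3 -m pendant '[{"jaw":0.7,"linear":[0.07,0.08,2.5],"twist":0},{"jaw":0.7,"linear":[0,0,3],"twist":0},{"jaw":0.7,"linear":[0,0,3],"twist":0},{"jaw":0.7,"linear":[0,0,1.8],"twist":0},{"jaw":0.7,"linear":[0,0,0.75],"twist":0},{"jaw":0.7,"linear":[0,0,0],"twist":0},{"jaw":0,"linear":[0,0,0],"twist":0},{"jaw":0,"linear":[0,0,0],"twist":0},{"jaw":0,"linear":[0,0,0],"twist":0},{"jaw":0,"linear":[0,0,0],"twist":0},{"jaw":0,"linear":[0,0,0],"twist":0},{"jaw":0,"linear":[0,0,0],"twist":0}]'
python3 go.py 446.9 -322.3 31 -15.2
```

```text
time: 9.57
position: [0.4476, -0.322, 0.0327]
tool_rot: [0.794, 0.607, -0.0, 0.0]
ft_force: [-1.5, -0.0, 1.0]
grip_width: 0.0298
grip_force: 25.0
t9.6 pos [ 447.6 -322.    32.7] phi -15.2 -> twist -0.0 then linear cm [-0.05, -0.06, 0.17] q6 -0.56 tilt -1.0000 w 29.8
```

```bash
python3 -m pendant '[{"jaw":0,"linear":[0,0,-1.5],"twist":0},{"jaw":0,"linear":[0,0,-3],"twist":0},{"jaw":0,"linear":[0,0,-3.5],"twist":5.4},{"jaw":0,"linear":[0,0,-3.5],"twist":5.4},{"jaw":0,"linear":[0,0,-2.5],"twist":0},{"jaw":0,"linear":[2,-0.74,0],"twist":0},{"jaw":0,"linear":[3.5,-1.29,0],"twist":0},{"jaw":0,"linear":[3.5,-1.29,0],"twist":0},{"jaw":0,"linear":[3.5,-1.29,0],"twist":0},{"jaw":0,"linear":[3.5,-1.29,0],"twist":0},{"jaw":0,"linear":[3.5,-1.29,0],"twist":0},{"jaw":0,"linear":[3.5,-1.29,0],"twist":0}]'
python3 -m pendant '[{"jaw":0,"linear":[3.5,-1.29,0],"twist":0},{"jaw":0,"linear":[3.5,-1.29,0],"twist":0},{"jaw":0,"linear":[3.5,-1.29,0],"twist":0},{"jaw":0,"linear":[3.5,-1.29,0],"twist":0},{"jaw":0,"linear":[3.5,-1.29,0],"twist":0},{"jaw":0,"linear":[3.5,-1.29,0],"twist":0},{"jaw":0,"linear":[3.5,-1.29,0],"twist":0},{"jaw":0,"linear":[3.5,-1.29,0],"twist":0},{"jaw":0,"linear":[0.84,-0.29,0],"twist":0},{"jaw":0,"linear":[0,0,0],"twist":0},{"jaw":0,"linear":[0,0,0],"twist":0}]'
python3 go.py 503.1 227.6 60 -26
```

```text
time: 10.57
position: [0.4716, -0.0762, 0.1719]
tool_rot: [0.848, 0.53, -0.0, -0.0]
ft_force: [1.6, -1.0, -2.7]
grip_width: 0.03
grip_force: 25.0
time: 11.48
position: [0.5025, 0.2277, 0.1715]
tool_rot: [0.848, 0.531, -0.001, 0.0]
ft_force: [-0.9, -0.7, -2.9]
grip_width: 0.0297
grip_force: 25.0
t11.5 pos [502.5 227.7 171.5] phi -25.9 -> twist 0.1 then linear cm [0.02, 0.06, 11.15] q6 0.68 tilt -1.0000 w 29.7
```

```bash
python3 -m pendant '[{"jaw":0,"linear":[0,0.05,2],"twist":0},{"jaw":0,"linear":[0,0,3],"twist":0},{"jaw":0,"linear":[0,0,3],"twist":0},{"jaw":0,"linear":[0,0,2],"twist":0},{"jaw":0,"linear":[0,0,0.8],"twist":0},{"jaw":0,"linear":[0,0,0.2],"twist":0},{"jaw":0,"linear":[0,0,0],"twist":0},{"jaw":0,"linear":[0,0,0],"twist":0}]'
python3 go.py 503.1 227.6 59.7 -26
```

```text
time: 12.15
position: [0.5048, 0.2271, 0.0631]
tool_rot: [0.848, 0.529, 0.001, 0.0]
ft_force: [1.3, 0.2, -1.8]
grip_width: 0.0296
grip_force: 25.0
t12.2 pos [504.8 227.1  63.1] phi -26.1 -> twist -0.1 then linear cm [-0.03, -0.18, 0.34] q6 0.68 tilt -1.0000 w 29.6
```

```bash
python3 -m pendant '[{"jaw":0,"linear":[0,-0.1,0.2],"twist":-0.1},{"jaw":0,"linear":[0,0,0],"twist":0},{"jaw":0,"linear":[0,0,0],"twist":0}]'
python3 go.py 503.1 227.6 59.7 -26;python3 -m pendant '[{"jaw":0,"linear":[0,0,0],"twist":0},{"jaw":0,"linear":[0,0,0],"twist":0}]'
python3 go.py 503.1 227.6 59.7 -26
```

```text
time: 12.4
position: [0.5032, 0.2282, 0.0608]
tool_rot: [0.848, 0.531, 0.001, 0.0]
ft_force: [-0.1, 0.0, -3.8]
grip_width: 0.0299
grip_force: 25.0
t12.4 pos [503.2 228.2  60.8] phi -25.9 -> twist 0.1 then linear cm [-0.06, 0.01, 0.11] q6 0.68 tilt -1.0000 w 29.9
time: 12.57
position: [0.503, 0.2282, 0.0604]
tool_rot: [0.848, 0.531, 0.0, 0.0]
ft_force: [0.4, 0.5, -2.1]
grip_width: 0.0297
grip_force: 25.0
t12.6 pos [503.  228.2  60.4] phi -25.9 -> twist 0.1 then linear cm [-0.05, 0.03, 0.07] q6 0.68 tilt -1.0000 w 29.7
```

```bash
python3 -m pendant '[{"jaw":0,"linear":[-0.03,0,0.13],"twist":0},{"jaw":0,"linear":[0,0,0],"twist":0},{"jaw":0,"linear":[0,0,0],"twist":0},{"jaw":0.5,"linear":[0,0,0],"twist":0},{"jaw":0.6,"linear":[0,0,0],"twist":0},{"jaw":0.6,"linear":[0,0,0],"twist":0},{"jaw":0.6,"linear":[0,0,-1],"twist":0},{"jaw":0.7,"linear":[0,0,-2.5],"twist":0},{"jaw":0.7,"linear":[0,0,-3],"twist":0},{"jaw":0.7,"linear":[0,0,-3],"twist":6.91},{"jaw":0.7,"linear":[0,0,0],"twist":6.91},{"jaw":0.7,"linear":[0,0,0],"twist":6.91}]'
python3 -m pendant '[{"jaw":0.7,"linear":[0,0,0],"twist":6.91},{"jaw":0.7,"linear":[0,0,0],"twist":6.91},{"jaw":0.7,"linear":[0,0,0],"twist":6.91},{"jaw":0.7,"linear":[0,0,0],"twist":6.91},{"jaw":0.7,"linear":[0,0,0],"twist":6.91},{"jaw":0.7,"linear":[0,0,0],"twist":6.91},{"jaw":0.7,"linear":[0,0,0],"twist":6.91},{"jaw":0.7,"linear":[0,0,0],"twist":6.91}]'
python3 -m pendant '[{"jaw":0.7,"linear":[1.245,3.33,0],"twist":0},{"jaw":0.7,"linear":[1.245,3.33,0],"twist":0},{"jaw":0.7,"linear":[1.245,3.33,0],"twist":0},{"jaw":0.7,"linear":[1.245,3.33,0],"twist":0},{"jaw":0.7,"linear":[1.245,3.33,0],"twist":0},{"jaw":0.7,"linear":[1.245,3.33,0],"twist":0},{"jaw":0.7,"linear":[1.245,3.33,0],"twist":0},{"jaw":0.7,"linear":[1.245,3.33,0],"twist":0},{"jaw":0.7,"linear":[1.245,3.33,0],"twist":0},{"jaw":0.7,"linear":[1.245,3.33,0],"twist":0},{"jaw":0.7,"linear":[1.245,3.33,0],"twist":0},{"jaw":0.7,"linear":[1.245,3.33,0],"twist":0}]'
python3 -m pendant '[{"jaw":0.7,"linear":[0,0,0],"twist":0},{"jaw":0.7,"linear":[0,0,0],"twist":0},{"jaw":0.7,"linear":[0,0,0],"twist":0}]'
python3 go.py 566 -194 31 -102.3
python3 - <<'E'
from h import *
for n in("top","scene"):
    c=cams.camera(n);np.savez(n+"4.npz",**c);W=world(c);hsv=cv2.cvtColor(c["color"],cv2.COLOR_BGR2HSV)
    grey=(hsv[...,1]<60)&(hsv[...,2]>90)
    for x,y,z in((.435,.089,.03),(.495,.211,.03),(.566,-.194,.003)):
        near=np.hypot(W[...,0]-x,W[...,1]-y)<.05
        v,u=np.where(near&grey&(abs(W[...,2]-z)<.008))
        if len(u)>5:print(n,len(u),rect(cast(c,np.c_[u,v],z)))
a=dict(np.load("top4.npz"))["color"][140:280,150:285];s=dict(np.load("scene4.npz"))["color"][190:330,270:430]
cv2.imwrite("pics/both4.png",np.hstack([cv2.resize(a,(400,415),interpolation=cv2.INTER_CUBIC),cv2.resize(s,(400,350),interpolation=cv2.INTER_CUBIC)[np.clip(np.arange(415),0,349)]]))
E
```

```text
time: 13.57
position: [0.5043, 0.2281, 0.1567]
tool_rot: [0.93, 0.367, 0.003, 0.0]
ft_force: [-0.2, -0.6, -0.4]
grip_width: 0.0608
grip_force: 0.0
time: 14.23
position: [0.5027, 0.2277, 0.1542]
tool_rot: [0.994, -0.107, 0.0, -0.0]
ft_force: [-0.2, 0.8, -0.5]
grip_width: 0.0608
grip_force: 0.0
time: 15.23
position: [0.5663, -0.196, 0.1543]
tool_rot: [0.995, -0.104, 0.0, 0.0]
ft_force: [-0.2, -0.7, 1.0]
grip_width: 0.0608
grip_force: 0.0
time: 15.48
position: [0.5657, -0.1937, 0.1537]
tool_rot: [0.995, -0.104, -0.001, -0.0]
ft_force: [-0.4, 0.1, -0.6]
grip_width: 0.061
grip_force: 0.0
t15.5 pos [ 565.7 -193.7  153.7] phi -102.0 -> twist 0.3 then linear cm [0.04, 0.03, 12.27] q6 1.26 tilt -1.0000 w 61.0
scene 191 [437.3  88.4  61.5  57.8  64. ]
scene 161 [499.1 210.1  58.8  54.6  62.8]
scene 278 [ 567.3 -194.6   59.6   58.4   77.3]
```

View pics/both4.png

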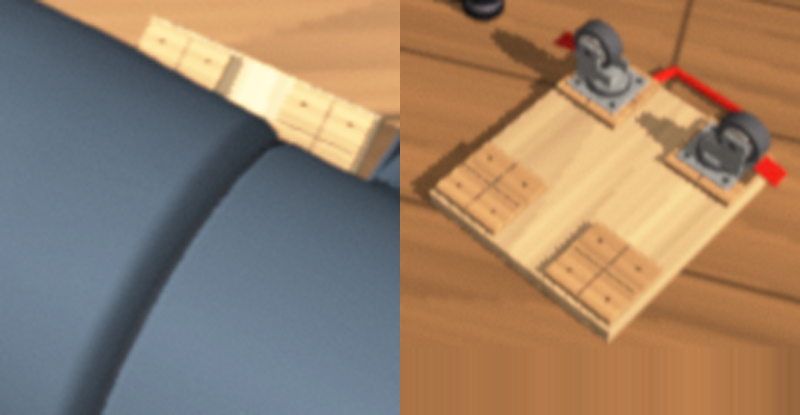

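Both braked castors stand square on the handle pads, at crop pixels (610,85) and (718,158). While taking the first fixed castor, I also refine the far pads from the saved pictures.

```bash
python3 -m pendant '[{"jaw":0.7,"linear":[0.04,0.03,3],"twist":0.3},{"jaw":0.7,"linear":[0,0,3.5],"twist":0},{"jaw":0.7,"linear":[0,0,3],"twist":0},{"jaw":0.7,"linear":[0,0,2],"twist":0},{"jaw":0.7,"linear":[0,0,0.75],"twist":0},{"jaw":0.7,"linear":[0,0,0],"twist":0},{"jaw":0,"linear":[0,0,0],"twist":0},{"jaw":0,"linear":[0,0,0],"twist":0},{"jaw":0,"linear":[0,0,0],"twist":0},{"jaw":0,"linear":[0,0,0],"twist":0},{"jaw":0,"linear":[0,0,0],"twist":0},{"jaw":0,"linear":[0,0,0],"twist":0}]'
python3 go.py 566 -194 31 -102.3
python3 - <<'E'
from h import *
for n in("top","scene"):
    c=dict(np.load(n+"0.npz"));W=world(c)
    for k,(x,y) in dict(ha=(.495,.211),hb=(.4354,.0888),fa=(.6532,.1338),fb=(.5936,.0116)).items():
        m=(np.hypot(W[...,0]-x,W[...,1]-y)<.058)&(W[...,2]>.023)
        m=cv2.morphologyEx(m.astype(np.uint8),cv2.MORPH_OPEN,np.ones((3,3)))
        v,u=np.where(m>0);print(n,k,len(u),rect(cast(c,np.c_[u,v],.027)))
E
```

```text
time: 16.58
position: [0.5671, -0.1947, 0.032]
tool_rot: [0.994, -0.107, 0.001, 0.0]
ft_force: [-0.5, 0.1, 1.9]
grip_width: 0.0301
grip_force: 25.0
t16.6 pos [ 567.1 -194.7   32. ] phi -102.2 -> twist 0.1 then linear cm [-0.13, -0.04, 0.10] q6 1.27 tilt -1.0000 w 30.1
top ha 907 [495.7 213.   76.5  75.8  63.8]
top hb 944 [435.4  91.1  76.6  75.9  63.3]
top fa 825 [653.4 134.3  77.1  77.   63.8]
top fb 859 [593.   13.3  76.4  77.1  64. ]
scene ha 811 [499.5 210.5  76.   79.4  63.6]
scene hb 679 [439.4  89.5  78.3  79.7  64.3]
scene fa 986 [657.2 132.9  77.8  78.7  63.4]
scene fb 847 [596.9  11.4  78.3  78.9  63.7]
```

```bash
python3 -m pendant '[{"jaw":0,"linear":[0,0,-1.5],"twist":0},{"jaw":0,"linear":[0,0,-3],"twist":0},{"jaw":0,"linear":[0,0,-3.5],"twist":7},{"jaw":0,"linear":[0,0,-3],"twist":7},{"jaw":0,"linear":[-0.39,-2,0],"twist":0},{"jaw":0,"linear":[-0.65,-3.35,0],"twist":0},{"jaw":0,"linear":[-0.65,-3.35,0],"twist":0},{"jaw":0,"linear":[-0.65,-3.35,0],"twist":0},{"jaw":0,"linear":[-0.65,-3.35,0],"twist":0},{"jaw":0,"linear":[-0.65,-3.35,0],"twist":0},{"jaw":0,"linear":[-0.65,-3.35,0],"twist":0},{"jaw":0,"linear":[-0.65,-3.35,0],"twist":0}]'
python3 -m pendant '[{"jaw":0,"linear":[-0.65,-3.35,0],"twist":0},{"jaw":0,"linear":[-0.65,-3.35,0],"twist":0},{"jaw":0,"linear":[-0.2,-1.2,0],"twist":0},{"jaw":0,"linear":[0,0,0],"twist":0},{"jaw":0,"linear":[0,0,0],"twist":0},{"jaw":0,"linear":[0,0,0],"twist":0},{"jaw":0,"linear":[0,0,0],"twist":0}]'
python3 go.py 656.5 132.9 59 -116.2
```

```text
time: 17.58
position: [0.6345, 0.0572, 0.1409]
tool_rot: [0.974, -0.227, -0.0, 0.0]
ft_force: [0.6, -0.6, -1.6]
grip_width: 0.0296
grip_force: 25.0
time: 18.17
position: [0.6558, 0.1314, 0.141]
tool_rot: [0.974, -0.228, -0.0, 0.0]
ft_force: [-0.0, 0.2, -1.8]
grip_width: 0.0299
grip_force: 25.0
t18.2 pos [655.8 131.4 141. ] phi -116.3 -> twist -0.1 then linear cm [-0.01, -0.17, 8.20] q6 2.06 tilt -1.0000 w 29.9
```

```bash
python3 -m pendant '[{"jaw":0,"linear":[0,-0.17,2],"twist":0},{"jaw":0,"linear":[0,0,2.8],"twist":0},{"jaw":0,"linear":[0,0,2],"twist":0},{"jaw":0,"linear":[0,0,0.8],"twist":0},{"jaw":0,"linear":[0,0,0.4],"twist":0},{"jaw":0,"linear":[0,0,0],"twist":0},{"jaw":0,"linear":[0,0,0],"twist":0},{"jaw":0,"linear":[0,0,0],"twist":0},{"jaw":0,"linear":[0,0,0],"twist":0}]'
python3 go.py 656.5 132.9 59 -116.2
```

```text
time: 18.92
position: [0.6581, 0.1347, 0.0627]
tool_rot: [0.974, -0.227, 0.001, -0.0]
ft_force: [-0.4, -0.1, -1.3]
grip_width: 0.0296
grip_force: 25.0
t18.9 pos [658.1 134.7  62.7] phi -116.2 -> twist -0.0 then linear cm [-0.06, 0.23, 0.37] q6 2.06 tilt -1.0000 w 29.6
```

```bash
python3 -m pendant '[{"jaw":0,"linear":[-0.05,0.2,0.2],"twist":0},{"jaw":0,"linear":[0,0,0],"twist":0},{"jaw":0,"linear":[0,0,0],"twist":0},{"jaw":0,"linear":[0,0,0],"twist":0},{"jaw":0,"linear":[0,0,0],"twist":0}]'
python3 go.py 656.5 132.9 59 -116.2
```

```text
time: 19.33
position: [0.6557, 0.1332, 0.0592]
tool_rot: [0.974, -0.227, 0.0, -0.0]
ft_force: [0.3, -0.5, -1.2]
grip_width: 0.0298
grip_force: 25.0
t19.3 pos [655.7 133.2  59.2] phi -116.2 -> twist -0.0 then linear cm [0.08, -0.01, 0.02] q6 2.06 tilt -1.0000 w 29.8
```

```bash
python3 -m pendant '[{"jaw":0,"linear":[0.05,0,0.08],"twist":0},{"jaw":0,"linear":[0,0,0],"twist":0},{"jaw":0,"linear":[0,0,0],"twist":0},{"jaw":0.5,"linear":[0,0,0],"twist":0},{"jaw":0.6,"linear":[0,0,0],"twist":0},{"jaw":0.6,"linear":[0,0,0],"twist":0},{"jaw":0.6,"linear":[0,0,-1],"twist":0},{"jaw":0.7,"linear":[0,0,-2.5],"twist":0},{"jaw":0.7,"linear":[0,0,-3],"twist":0},{"jaw":0.7,"linear":[0,0,-3],"twist":6.2},{"jaw":0.7,"linear":[0,0,0],"twist":6.2},{"jaw":0.7,"linear":[0,0,0],"twist":6.2}]'
python3 -m pendant '[{"jaw":0.7,"linear":[0,0,0],"twist":6.2},{"jaw":0.7,"linear":[0,0,0],"twist":6.2},{"jaw":0.7,"linear":[0,0,0],"twist":6.2},{"jaw":0.7,"linear":[2.72,2.08,0],"twist":0},{"jaw":0.7,"linear":[2.72,2.08,0],"twist":0},{"jaw":0.7,"linear":[2.72,2.08,0],"twist":0},{"jaw":0.7,"linear":[2.72,2.08,0],"twist":0},{"jaw":0.7,"linear":[2.72,2.08,0],"twist":0},{"jaw":0.7,"linear":[2.72,2.08,0],"twist":0},{"jaw":0.7,"linear":[2.72,2.08,0],"twist":0},{"jaw":0.7,"linear":[2.72,2.08,0],"twist":0},{"jaw":0.7,"linear":[2.72,2.08,0],"twist":0}]'
python3 -m pendant '[{"jaw":0.7,"linear":[2.72,2.08,0],"twist":0},{"jaw":0.7,"linear":[2.72,2.08,0],"twist":0},{"jaw":0.7,"linear":[2.72,2.08,0],"twist":0},{"jaw":0.7,"linear":[2.72,2.08,0],"twist":0},{"jaw":0.7,"linear":[2.72,2.08,0],"twist":0},{"jaw":0.7,"linear":[0,0,0],"twist":0},{"jaw":0.7,"linear":[0,0,0],"twist":0},{"jaw":0.7,"linear":[0,0,0],"twist":0},{"jaw":0.7,"linear":[0,0,0],"twist":0}]'
python3 go.py 569.1 -337.9 31 27
python3 - <<'E'
from h import *
for n in("top","scene"):
    c=cams.camera(n);np.savez(n+"5.npz",**c);W=world(c);hsv=cv2.cvtColor(c["color"],cv2.COLOR_BGR2HSV)
    grey=(hsv[...,1]<60)&(hsv[...,2]>90)
    for x,y,z in((.437,.09,.03),(.497,.211,.03),(.655,.1336,.03),(.569,-.338,.003)):
        near=np.hypot(W[...,0]-x,W[...,1]-y)<.05
        v,u=np.where(near&grey&(abs(W[...,2]-z)<.008))
        if len(u)>5:print(n,len(u),rect(cast(c,np.c_[u,v],z)))
E
```

```text
time: 20.33
position: [0.6583, 0.1329, 0.1572]
tool_rot: [0.923, -0.384, 0.003, -0.001]
ft_force: [-0.4, 0.3, -1.4]
grip_width: 0.0608
grip_force: 0.0
time: 21.33
position: [0.598, -0.1716, 0.1541]
tool_rot: [0.851, -0.526, 0.001, -0.0]
ft_force: [0.3, 0.2, -0.1]
grip_width: 0.0607
grip_force: 0.0
time: 22.08
position: [0.5662, -0.3366, 0.1535]
tool_rot: [0.851, -0.525, -0.0, -0.0]
ft_force: [-0.5, 0.5, 0.7]
grip_width: 0.0612
grip_force: 0.0
t22.1 pos [ 566.2 -336.6  153.5] phi -153.4 -> twist -0.4 then linear cm [0.25, -0.20, 12.25] q6 1.97 tilt -1.0000 w 61.2
top 317 [502.6 211.4  67.8  76.4  63.8]
top 230 [647.5 139.4  53.4  74.5  62.7]
scene 185 [437.3  88.4  61.5  57.8  64. ]
scene 158 [498.6 210.3  58.8  55.5  63. ]
scene 346 [655.8 133.   58.5  58.2  64.3]
scene 258 [ 571.  -338.5   58.4   57.4   26.3]
```

```bash
python3 -m pendant '[{"jaw":0.7,"linear":[0.25,-0.2,3],"twist":0},{"jaw":0.7,"linear":[0,0,3.5],"twist":0},{"jaw":0.7,"linear":[0,0,3],"twist":0},{"jaw":0.7,"linear":[0,0,2],"twist":0},{"jaw":0.7,"linear":[0,0,0.75],"twist":0},{"jaw":0.7,"linear":[0,0,0],"twist":0},{"jaw":0,"linear":[0,0,0],"twist":0},{"jaw":0,"linear":[0,0,0],"twist":0},{"jaw":0,"linear":[0,0,0],"twist":0},{"jaw":0,"linear":[0,0,0],"twist":0},{"jaw":0,"linear":[0,0,0],"twist":0},{"jaw":0,"linear":[0,0,0],"twist":0}]'
python3 go.py 596 12.3 150 -116.2
```

```text
time: 23.18
position: [0.5693, -0.3397, 0.0318]
tool_rot: [0.851, -0.526, 0.001, 0.0]
ft_force: [-0.5, -0.2, 0.3]
grip_width: 0.0298
grip_force: 25.0
t23.2 pos [ 569.3 -339.7   31.8] phi -153.4 -> twist -37.2 then linear cm [-13.15, -32.76, -11.82] q6 1.97 tilt -1.0000 w 29.8
```

```bash
python3 -m pendant '[{"jaw":0,"linear":[0,0,-1.5],"twist":0},{"jaw":0,"linear":[0,0,-3],"twist":0},{"jaw":0,"linear":[0,0,-3.5],"twist":-6.2},{"jaw":0,"linear":[0,0,-3],"twist":-6.2},{"jaw":0,"linear":[0,0,0],"twist":-6.2},{"jaw":0,"linear":[0,0,0],"twist":-6.2},{"jaw":0,"linear":[0,0,0],"twist":-6.2},{"jaw":0,"linear":[0,0,0],"twist":-6.2},{"jaw":0,"linear":[-1.18,-2.98,0],"twist":0},{"jaw":0,"linear":[-1.18,-2.98,0],"twist":0},{"jaw":0,"linear":[-1.18,-2.98,0],"twist":0},{"jaw":0,"linear":[-1.18,-2.98,0],"twist":0}]'
python3 -m pendant '[{"jaw":0,"linear":[-1.18,-2.98,0],"twist":0},{"jaw":0,"linear":[-1.18,-2.98,0],"twist":0},{"jaw":0,"linear":[-1.18,-2.98,0],"twist":0},{"jaw":0,"linear":[-1.18,-2.98,0],"twist":0},{"jaw":0,"linear":[-1.18,-2.98,0],"twist":0},{"jaw":0,"linear":[-1.18,-2.98,0],"twist":0},{"jaw":0,"linear":[-1.18,-2.98,0],"twist":0},{"jaw":0,"linear":[0,0,0],"twist":0},{"jaw":0,"linear":[0,0,0],"twist":0},{"jaw":0,"linear":[0,0,0],"twist":0},{"jaw":0,"linear":[0,0,0],"twist":0}]'
python3 go.py 597.5 11.6 58.8 -116.2
```

```text
time: 24.18
position: [0.5788, -0.2103, 0.1406]
tool_rot: [0.974, -0.227, -0.0, -0.0]
ft_force: [0.8, 0.2, -1.4]
grip_width: 0.0301
grip_force: 25.0
time: 25.1
position: [0.5974, 0.011, 0.1408]
tool_rot: [0.974, -0.227, -0.0, 0.0]
ft_force: [0.4, 0.1, -1.5]
grip_width: 0.0296
grip_force: 25.0
t25.1 pos [597.4  11.  140.8] phi -116.3 -> twist -0.1 then linear cm [-0.01, -0.06, 8.20] q6 1.86 tilt -1.0000 w 29.6
```

```bash
python3 -m pendant '[{"jaw":0,"linear":[0,0,2],"twist":0},{"jaw":0,"linear":[0,0,2.8],"twist":0},{"jaw":0,"linear":[0,0,2],"twist":0},{"jaw":0,"linear":[0,0,0.8],"twist":0},{"jaw":0,"linear":[0,0,0.4],"twist":0},{"jaw":0,"linear":[0,0,0],"twist":0},{"jaw":0,"linear":[0,0,0],"twist":0},{"jaw":0,"linear":[0,0,0],"twist":0},{"jaw":0,"linear":[0,0,0],"twist":0},{"jaw":0,"linear":[0,0,0],"twist":0},{"jaw":0,"linear":[0,0,0],"twist":0}]'
python3 go.py 597.5 11.6 58.8 -116.2
```

```text
time: 26.02
position: [0.5978, 0.0121, 0.0616]
tool_rot: [0.974, -0.227, 0.001, -0.0]
ft_force: [0.2, -0.1, -1.7]
grip_width: 0.03
grip_force: 25.0
t26.0 pos [597.8  12.1  61.6] phi -116.2 -> twist -0.0 then linear cm [-0.00, 0.06, 0.28] q6 1.86 tilt -1.0000 w 30.0
```

```bash
python3 -m pendant '[{"jaw":0,"linear":[0,0.05,0.3],"twist":0},{"jaw":0,"linear":[0,0,0],"twist":0},{"jaw":0,"linear":[0,0,0],"twist":0},{"jaw":0.5,"linear":[0,0,0],"twist":0},{"jaw":0.6,"linear":[0,0,0],"twist":0},{"jaw":0.6,"linear":[0,0,0],"twist":0},{"jaw":0.6,"linear":[0,0,-1],"twist":0},{"jaw":0.6,"linear":[0,0,-2.5],"twist":0},{"jaw":0.6,"linear":[0,0,-3],"twist":0},{"jaw":0.6,"linear":[0,0,-3],"twist":0},{"jaw":0.6,"linear":[0,0,-2],"twist":0},{"jaw":0.6,"linear":[-0.4,2.5,0],"twist":0}]'
python3 -m pendant '[{"jaw":0.6,"linear":[-0.5,3.9,0],"twist":0},{"jaw":0.6,"linear":[-0.5,3.9,0],"twist":0},{"jaw":0.6,"linear":[-0.5,3.9,0],"twist":0},{"jaw":0.6,"linear":[-0.5,3.9,0],"twist":0},{"jaw":0.6,"linear":[-0.5,3.9,0],"twist":0},{"jaw":0.6,"linear":[-0.5,3.9,0],"twist":0},{"jaw":0.6,"linear":[-0.5,3.9,0],"twist":0},{"jaw":0.6,"linear":[-0.5,3.9,0],"twist":0},{"jaw":0.6,"linear":[-0.5,3.9,0],"twist":0},{"jaw":0.6,"linear":[-0.5,3.9,0],"twist":0},{"jaw":0.6,"linear":[-0.5,3.9,0],"twist":0},{"jaw":0.6,"linear":[-0.5,3.9,0],"twist":0}]'
cat > meas.py <<'E'
from h import *
im=[]
for n in("top","scene"):
    c=cams.camera(n);W=world(c);hsv=cv2.cvtColor(c["color"],cv2.COLOR_BGR2HSV)
    im.append(c["color"]);np.savez(n+"m.npz",**c)
    grey=(hsv[...,1]<60)&(hsv[...,2]>80)
    P={"top":[(495.7,213),(435.4,91.1),(653.4,134.3),(593,13.3)],"scene":[(499.5,210.5),(439.4,89.5),(657.2,132.9),(596.9,11.4)]}[n]
    for k,p in zip(("ha","hb","fa","fb"),P):
        m=(np.hypot(W[...,0]-p[0]/1e3,W[...,1]-p[1]/1e3)<.05)&grey&(abs(W[...,2]-.03)<.006)
        m=cv2.morphologyEx(m.astype(np.uint8),cv2.MORPH_OPEN,np.ones((2,2)))
        v,u=np.where(m>0)
        if len(u)<20: continue
        r=rect(cast(c,np.c_[u,v],.030));print(n,k,len(u),r,"err",np.round(r[:2]-p,1))
a=im[0][140:280,150:285];s=im[1][190:330,270:430]
cv2.imwrite("pics/last.png",np.hstack([cv2.resize(a,(400,415),interpolation=cv2.INTER_CUBIC),cv2.resize(s,(400,415),interpolation=cv2.INTER_CUBIC)]))
E
python3 meas.py; cp pics/last.png pics/both6.png
```

```text
time: 27.02
position: [0.5881, -0.0075, 0.1787]
tool_rot: [0.974, -0.225, 0.007, -0.001]
ft_force: [1.2, -1.3, -0.1]
grip_width: 0.052
grip_force: 0.0
time: 28.02
position: [0.3205, -0.4038, 0.1735]
tool_rot: [0.974, -0.227, 0.0, 0.0]
ft_force: [1.6, -1.1, 0.4]
grip_width: 0.0521
grip_force: 0.0
top ha 274 [490.7 208.5  59.   59.5  64. ] err [-5.  -4.5]
top hb 282 [431.6  87.5  60.5  59.7  64.3] err [-3.8 -3.6]
top fa 269 [648.9 130.8  59.3  59.7  64.5] err [-4.5 -3.5]
top fb 295 [591.3  10.7  60.6  60.1  65.1] err [-1.7 -2.6]
scene ha 149 [500.5 211.8  57.5  54.5  63.8] err [1.  1.3]
scene hb 168 [440.2  91.4  57.5  57.   65.9] err [0.8 1.9]
scene fa 321 [658.5 136.1  57.   58.8  60.9] err [1.3 3.2]
scene fb 275 [600.2  14.5  58.4  56.9  64.4] err [3.3 3.1]
```

View pics/both6.png

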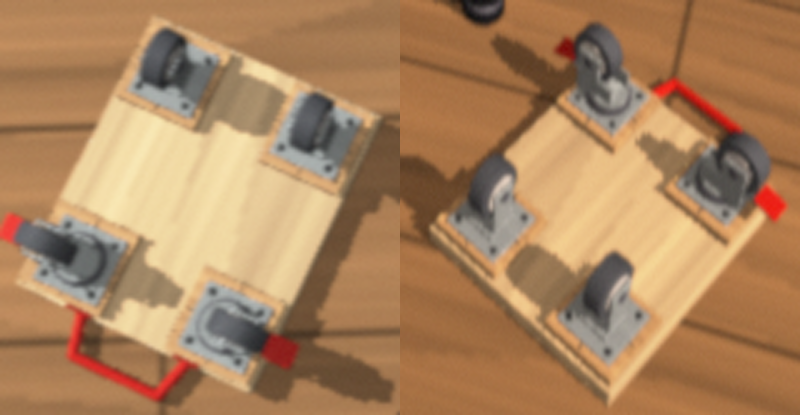

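All four castors stand flat on the right pads with even margins, and the pedals point outward. My even-sized kernel biased the numbers, so I measure again without it.

```bash
sed -i '/MORPH_OPEN/d;s/v,u=np.where(m>0)/v,u=np.where(m)/' meas.py; python3 meas.py
python3 - <<'E'
from rig import robot; print(robot.get_obs()["time"])
E
```

```text
top ha 280 [495.2 215.1  67.8  59.6  63.8] err [-0.5  2.1]
top hb 285 [434.2  90.1  60.6  59.8  64. ] err [-1.2 -1. ]
top fa 271 [651.8 133.2  59.1  60.   63.8] err [-1.6 -1.1]
top fb 305 [594.   13.1  60.7  60.1  65.1] err [ 1.  -0.2]
scene ha 163 [499.1 210.1  58.8  54.6  62.8] err [-0.4 -0.4]
scene hb 177 [437.4  88.4  58.   57.7  65.9] err [-2.  -1.1]
scene fa 345 [656.4 133.5  57.2  59.4  60.4] err [-0.8  0.6]
scene fb 303 [597.9  12.1  57.8  58.8  62.2] err [1.  0.7]
28.2167
```

```bash
python3 -c "
from rig import robot; print(robot.hand_in())"
```

```text
the job is handed in; nothing more can be done
None
```

I handed the job in after 28 s of robot time: all four castors stand flat on the right pads, within about 2 mm of the crosses and roughly square by the cameras (one far-pad castor's yaw reads up to 3° off in one view), and the tub and stem castor were never touched.

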